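# Seat two rack carriers in an autosampler deck

## Robot

A 6-joint arm with a two-finger parallel gripper is mounted at the origin on the work surface. World frame = base frame: x ahead of the robot, y to its left, z up, the work surface at z = 0. Lengths are in m, angles in rad, forces in N, time in s.
With the tool pointing down it reaches from about 0.225 to 0.875 m from the base axis. Payload 3.4 kg.
Tool frame: the origin (TCP) lies midway between the tips of the shut fingers; the grasp point (between the pads) lies 19 mm behind it; z points along the fingers, y is the direction in which the jaws open and shut (so a half turn about z gives the same grasp; the last joint's range is limited). The gripper opens to 85 mm and grips with 20 to 120 N. Pads are 22 mm wide; open, the fingers measure 114 mm over their backs; the gripper's body (76 mm by 85 mm) begins 54 mm behind the grasp point. The pads swing forward as they close: fully open they stand 13 mm farther back than shut.
Start: joints at [-1.283, 0.276, 1.505, -0, 1.361, -0.121], TCP at [0.229, -0.528, 0.231] pointing down, gripper open.
Joint ranges: [-2.89, 2.89], [-0.75, 2.08], [0.22, 2.7], [-1.18, 4.32], [0.11, 2.71], [-2.7, 2.7]. Speed limits (rad/s): [2.57, 2.57, 3.14, 3.14, 3.14, 3.14].

## Interface

Orientations are given as a 3x3 rotation matrix whose columns are the frame's x, y, z axes.
In Python, from cell import * gives the robot as it stands. The module is installed in compiled form; this text tells all that it offers.
- The arm moves only by the shell command python3 -m handwheel 'ROWS' [FORCE]. ROWS is text: rows parted by semicolons, each of 7 numbers parted by spaces: the opening, from 0 (shut) to 1 (fully open), then the shift along the world's x, y, z in units of 50 mm (1.0 is 50 mm), then the turn, a rotation vector about the world's x, y, z in units of 6 degrees (1.0 is 6 degrees). In form: grip tx ty tz ax ay az; .... A call has 1 to 12 rows; each row shifts and turns the commanded pose from where the row before left it; what a row does not reach is not made up. A row lasts 1/8 s, in which the tool goes at most 62.5 mm and 10.7 degrees, less where a joint would pass 70% of its speed; a pose out of reach is approached as far as the arm can. A call is refused whole if a number of a shift passes 1 or a number of a turn 1, either way. A call with a gripper value outside its range is refused whole. The fingers move at their own pace and stop on an object; FORCE is the grip in N (left out, the last holds). Time passes only in rows, so rows that do not move let the fingers close. It gives the time, the measured TCP pose, the force and the opening at its end, in the units of the state.
- read_state(): the state, without advancing time (a new reading comes with each control period).
- camera(name): name is "side" or "top" or "wrist"; returns (picture, depth): 384x512x3 uint8, red, green, blue; 384x512 float32, m along the optical axis (not along the pixel's ray), 0 where there is no reading.
- camera_params(name): a dict with "intrinsics" (3x3 intrinsics, pixels), "extrinsics" (4x4, takes a point from world to camera coordinates); the wrist camera has in their place "hand_eye" (4x4, takes a point from camera to tool coordinates, whose origin is the TCP and whose axes are the flange's). Camera axes: x right, y up, looking along -z (the intrinsics and any distortion apply to the point x, -y, -z); pixel columns grow to the right and rows downward; lengths in m; the calibration is good to about 2 mm. A picture is of the moment at which its call begins: read the wrist's pose just before it. camera_params takes no time and is no camera call.
- hand_in(): hands the job in, once; it reports no verdict.
Trained networks look in the newest picture that a camera, given by its name, has taken for a name from the list of things; names that differ only in an ending like _2 or _b are one class to them, and where a whole thing is asked for, a point or a joint stands for the part that bears it (a point fixed in the world has none). Each returns a list of dicts, best first, with "conf" (0 to 1); they miss things now and then, are a little off and sometimes report something else, mostly with a low value. They report only what shows in the picture. A call takes as long as a camera call. They do not tell look-alikes from the thing itself.
- trace(target, camera): "mask" (384x512 bool, what is visible of it) and "rect" ([left, top, right, bottom] in pixels, round what is visible of it).
The state is a dict: "time": time; "joint_positions": joint angles; "joint_vel": joint speeds; "joint_efforts": joint torques, N m; "tcp_pos": TCP position; "orientation": TCP orientation; "force": force on the tool from outside, world axes, zero at the start; "wrist_torque": the same for the moment, N m; "grip_width": opening from 0.0 (shut) to 1.0 (fully open).
Only numpy, scipy, OpenCV 4.12 (cv2) and the standard library are available. Lean on these libraries where they do the work, as an engineer would, in place of code of your own. Each camera call takes 0.05 s, during which the arm holds its last target. There are 200 camera calls.

## Task

Load the autosampler: with the fingertips, gently push each of the two white rack carriers along its rails, away from you, until you feel it drop into its locating notches and it lies flat on the rails. Only push them: do not lift or tip a carrier, and leave the bottle, the beaker and the grey tray where they stand. Finish with the hand clear, both carriers home.

Things in the scene. Friction and masses are not known exactly. Their poses are not given: they have to be found in the camera images.
- deck: Autosampler, fixed: white housing, 310 mm wide, x = -170 to 230 mm, grey top 45 mm high. Origin: on the bench; x along the rails, away from the robot, z up. Two lanes of rails, middles at y = 66 (left) and -66 mm, tops 57 mm high, side fences 69; notches 8 mm deep, staggered so that feet drop only at home. Rear housing 95 mm high from x = 180; probe column 185 mm high at x 205, y 140.
- left_carrier: White plate 160 mm long (x, along the rails, away from the robot), 104 wide (y), 8 thick, 0.5 kg, loose on the left rails. Origin: centre of its underside. A rack with 25 small amber vials with black caps, fixed on it, fills x = -15 to 75 mm, 48 mm high. Four feet, 6 mm high, slide easily (1 to 3 N) on the rail tops: origin 63 mm above the bench. Home, they have dropped into notches, the plate lies flat on the rails and the origin is 6 mm lower.
- right_carrier: White plate 160 mm long (x, along the rails, away from the robot), 104 wide (y), 8 thick, 0.5 kg, loose on the right rails. Origin: centre of its underside. A rack with 9 wider clear jars with white caps, fixed on it, fills x = -15 to 75 mm, 48 mm high. Four feet, 6 mm high, slide easily (1 to 3 N) on the rail tops: origin 63 mm above the bench. Home, they have dropped into notches, the plate lies flat on the rails and the origin is 6 mm lower.
- left_tab (a point): Push tab of the left carrier: an upright plate standing across its near end, 60 mm wide, 5 mm thick, its top 34 mm above the carrier's underside. This point: middle of its flat near face (towards the robot), 20 mm above the carrier's underside, 80 mm before its origin. Bare plate for about 40 mm behind the tab, if the carrier must be drawn back.
- right_tab (a point): Push tab of the right carrier: an upright plate standing across its near end, 60 mm wide, 5 mm thick, its top 34 mm above the carrier's underside. This point: middle of its flat near face (towards the robot), 20 mm above the carrier's underside, 80 mm before its origin. Bare plate for about 40 mm behind the tab, if the carrier must be drawn back.
- left_home (a point): Point on the deck where the left carrier's origin lies when home, 57 mm above the bench. The feet have 2 mm of play each way in the notches, then the carrier stands firm. Pushed past without dropping, it slides on, up to 40 mm, to the rear housing.
- right_home (a point): Point on the deck where the right carrier's origin lies when home, 57 mm above the bench. The feet have 2 mm of play each way in the notches, then the carrier stands firm. Pushed past without dropping, it slides on, up to 40 mm, to the rear housing.
- bottle: A clear capped bottle, 64 mm across and 130 mm high, standing on the bench to the left of the deck; origin at the centre of its foot. To be left alone.
- beaker: An empty glass beaker, 68 mm across and 85 mm high, standing on the bench to the right of the deck; origin at the centre of its foot. To be left alone.
- tray: A grey plastic open tray, 130 x 90 x 35 mm, on the bench to the right of the deck, farther off than the beaker; origin at the centre of its underside. To be left alone.
Not all that is in view belongs to the job. Leave any green look-alike of the right_carrier alone. What is shaped like the left_carrier but green is not meant.

How it is judged:
By the outcome, as a careful person would: the job done as asked, in the order asked, and still so for the second after the job is handed in, with the robot touching nothing.
It also fails if it takes over 58 s, if anything falls off the work surface, if the arm or the gripper's body presses on something with over 40 N, if the wrist force passes 120 N, or if a joint passes its speed limit or range.

## Working session

There is one attempt and no reset: what is moved stays moved. The work goes in short steps, Python scripts to look and compute and a shell command to move; the robot and the scene stay as the last step left them, time stands still between calls to the robot, and variables do not carry over. Pictures are saved under pics/ and viewed, about 8 in all and at most 12, crops included, and the job is handed in when it is done.

```bash
mkdir -p pics
cat > h.py <<'E'
from cell import *
import numpy as np, cv2
def cloud(cam,depth):
    p=camera_params(cam);K=np.array(p["intrinsics"])
    v,u=np.mgrid[0:384,0:512]
    d=depth.astype(float)
    P=np.stack([(u-K[0,2])/K[0,0]*d,-(v-K[1,2])/K[1,1]*d,-d],-1)
    E=np.linalg.inv(np.array(p["extrinsics"]))
    return P@E[:3,:3].T+E[:3,3]
E
python3 - <<'E'
from h import *
for c in ["top","side"]:
    im,d=camera(c); cv2.imwrite(f"pics/{c}0.png",im[:,:,::-1]); C=cloud(c,d)
    np.save(c+".npy",C)
    p=camera_params(c); print(c,{k:v for k,v in p.items() if k not in("extrinsics",)})
    for n in ["deck","left_carrier","right_carrier","bottle","beaker","tray","left_tab","right_tab"]:
        for r in trace(n,c)[:3]:
            q=C[r["mask"]&(d>0)]
            print(n,round(r["conf"],2),np.round(r["rect"]),np.round(np.median(q,0),3) if len(q) else None, np.round(np.percentile(q,[2,98],axis=0),3).tolist() if len(q) else None)
print(read_state())
E
```

```text
top {'intrinsics': array([[487.03424777,   0.        , 261.94924917],
       [  0.        , 487.03424777, 194.41357347],
       [  0.        ,   0.        ,   1.        ]])}
deck 0.62 [175.  62. 320. 243.] [0.66  0.116 0.048] [[0.397, -0.054, 0.038], [0.804, 0.299, 0.178]]
left_carrier 0.81 [ 91. 175. 151. 238.] [0.462 0.486 0.029] [[0.384, 0.418, 0.0], [0.542, 0.561, 0.056]]
left_carrier 0.79 [194. 130. 248. 194.] [0.587 0.197 0.086] [[0.511, 0.136, 0.063], [0.666, 0.262, 0.113]]
right_carrier 0.92 [238. 151. 292. 213.] [0.524 0.081 0.088] [[0.45, 0.023, 0.064], [0.603, 0.14, 0.113]]
right_carrier 0.55 [169. 266. 231. 319.] [0.217 0.263 0.031] [[0.153, 0.188, 0.007], [0.275, 0.34, 0.056]]
bottle 0.89 [160. 118. 182. 142.] [0.671 0.344 0.088] [[0.649, 0.322, -0.0], [0.708, 0.381, 0.132]]
beaker 0.59 [311. 229. 335. 253.] [ 0.369 -0.096  0.01 ] [[0.342, -0.118, -0.002], [0.402, -0.058, 0.086]]
tray 0.74 [320. 158. 350. 207.] [ 0.54  -0.127  0.004] [[0.477, -0.17, -0.003], [0.603, -0.077, 0.036]]
tray 0.58 [310. 229. 336. 251.] [ 0.371 -0.095  0.009] [[0.342, -0.119, -0.002], [0.402, -
[... 2186 characters left out ...]
+00, -1.20958155e-01]), 'joint_vel': array([-1.32705620e-03, -2.60530469e-03, -4.52503139e-04, -4.76617631e-04,
        5.73531628e-05, -1.07554924e-03]), 'joint_efforts': array([-1.26143113e-03, -4.16645122e+01, -2.46100867e+01, -5.18745073e-04,
        1.11403774e-04,  6.17277578e-06]), 'tcp_pos': array([ 0.22855334, -0.52765768,  0.23133911]), 'orientation': array([[ 9.17622089e-01,  3.97454025e-01,  1.48464401e-05],
       [ 3.97454024e-01, -9.17622082e-01, -1.15813967e-04],
       [-3.24073060e-05,  1.12174232e-04, -9.99999993e-01]]), 'force': array([ 0.24767075, -0.44332843, -0.39145949]), 'wrist_torque': array([-0.02593206, -0.08931786, -0.02384603]), 'grip_width': 0.9981171967950674}
```

```bash
python3 -c "
import cv2,numpy as np
a=cv2.imread('pics/top0.png');b=cv2.imread('pics/side0.png')
cv2.imwrite('pics/both0.png',cv2.resize(np.vstack([a,b]),(400,600)))"
```

```text
(no output)
```

View pics/top0.png

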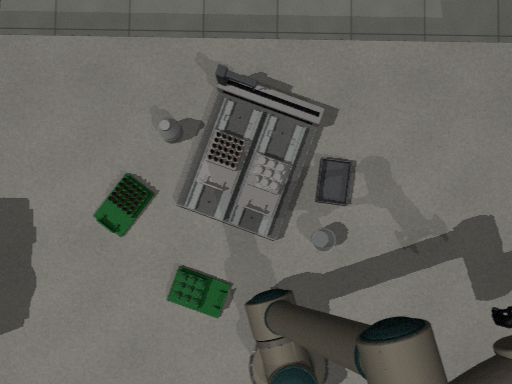

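View pics/side0.png

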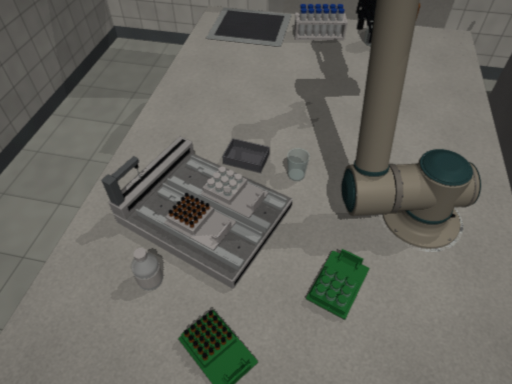

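```bash
cat > m.py <<'E'
from h import *
C=np.load("top.npy"); S=np.load("side.npy")
A=np.vstack([C.reshape(-1,3),S.reshape(-1,3)])
def deckfit(A):
    m=(A[:,2]>.035)&(A[:,2]<.12)&(A[:,0]>.36)&(A[:,0]<.86)&(A[:,1]>-.08)&(A[:,1]<.33)
    Q=A[m]
    # remove bottle, tray, beaker
    for c,r in(((.675,.352),.045),((.37,-.09),.05),((.54,-.125),.075)): Q=Q[np.hypot(Q[:,0]-c[0],Q[:,1]-c[1])>r]
    return Q
if __name__=="__main__":
    Q=deckfit(A); print(cv2.minAreaRect((Q[:,:2]*1000).astype(np.float32)),len(Q))
    for X,n in((C,"top"),(S,"side")):
        Q=deckfit(X.reshape(-1,3)); r=cv2.minAreaRect((Q[:,:2]*1000).astype(np.float32)); print(n,r)
        a=r[2] if r[1][0]>r[1][1] else r[2]-90
        print("yaw",a)
    # height map in deck frame
    import sys
    yaw=np.deg2rad(float(sys.argv[1])) if len(sys.argv)>1 else None
E
python3 m.py
```

```text
((591.3778686523438, 89.75790405273438), (382.94580078125, 404.30853271484375), 70.76709747314453) 28648
top ((604.674560546875, 123.60286712646484), (310.34808349609375, 401.9075012207031), 70.66510772705078)
yaw -19.33489227294922
side ((591.11767578125, 89.60749816894531), (382.56939697265625, 403.8623962402344), 70.72145080566406)
yaw -19.278549194335938
```

```bash
cat > d.py <<'E'
from h import *
yaw=np.deg2rad(-19.3); R=np.array([[np.cos(yaw),-np.sin(yaw)],[np.sin(yaw),np.cos(yaw)]])
O=np.array([.6047,.1236])-R@[.03,0]
def todeck(P): return np.c_[(P[:,:2]-O)@R,P[:,2]]*1000
def toworld(p): return np.r_[R@np.array(p[:2])/1000+O,p[2]/1000]
E
python3 - <<'E'
from d import *
print("O",O)
for n in("top","side"):
    D=todeck(np.load(n+".npy").reshape(-1,3))
    print(n)
    for s,y0 in(("L",66),("R",-66)):
        k=(abs(D[:,1]-y0)<50)
        rack=D[k&(D[:,2]>105)&(D[:,2]<120)&(D[:,0]<150)]
        tab=D[k&(abs(D[:,1]-y0)<36)&(D[:,2]>88)&(D[:,2]<101)&(D[:,0]<rack[:,0].min()-25)]
        print(s,"rack x",np.percentile(rack[:,0],[1,99]).round(1),"y",np.percentile(rack[:,1],[1,99]).round(1),"tab",len(tab), np.percentile(tab,[2,50,98],axis=0).round(1).tolist() if len(tab) else '')
im=cv2.imread("pics/top0.png");im=im[50:250,165:335]; cv2.imwrite("pics/crop1.png",cv2.resize(im,None,fx=3,fy=3,interpolation=2)[:600])
E
```

```text
O [0.57638597 0.13351543]
top
L rack x [-16.4  59.6] y [ 27.7 103.1] tab 40 [[-88.0, 37.8, 90.5], [-85.7, 65.7, 96.0], [-83.3, 93.9, 99.1]]
R rack x [-36.6  35.5] y [-102.6  -30.3] tab 37 [[-109.9, -94.6, 89.0], [-107.7, -64.5, 95.1], [-105.4, -38.7, 98.7]]
side
L rack x [-18.   58.5] y [ 26.7 103. ] tab 71 [[-89.8, 36.7, 88.6], [-88.0, 66.7, 96.1], [-83.9, 93.8, 99.6]]
R rack x [-38.4  34.9] y [-103.1  -30.4] tab 57 [[-111.9, -95.5, 88.9], [-109.5, -64.5, 96.0], [-106.1, -38.2, 99.9]]
```

View pics/crop1.png

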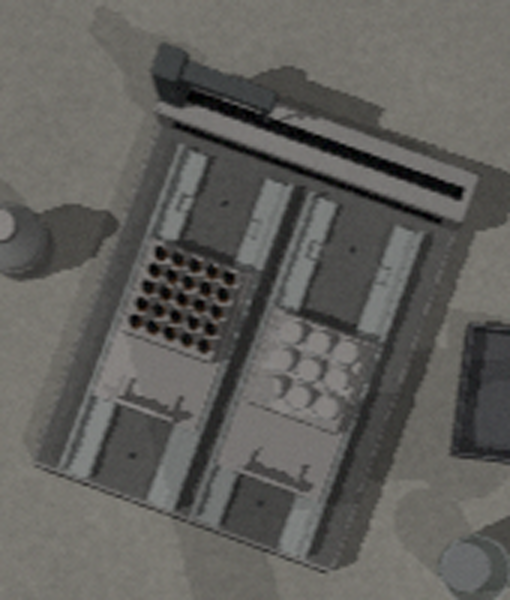

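The top view shows both white carriers short of home, left at deck x ≈ -9 mm and right at ≈ -31 mm, with the deck yawed about -19.3°. The green look-alikes are well away. I'll start with the right carrier.

```bash
R='0 .165 .536 0 0 0 .954'; python3 -m handwheel '0 .165 .536 0 0 0 .954; 0 .165 .536 0 0 0 .954; 0 .165 .536 0 0 0 .954; 0 .165 .536 0 0 0 .954; 0 .165 .536 0 0 0 .954; 0 .165 .536 0 0 0 .954; 0 .165 .536 0 0 0 .954; 0 .165 .536 0 0 0 .954; 0 .165 .536 0 0 0 .954; 0 .165 .536 0 0 0 .954; 0 .165 .536 0 0 0 .954; 0 .165 .536 0 0 0 .954' 20
python3 -m handwheel '0 .165 .536 0 0 0 .954; 0 .165 .536 0 0 0 .954; 0 .165 .536 0 0 0 .954; 0 .165 .536 0 0 0 .954; 0 .165 .536 0 0 0 .954; 0 .165 .536 0 0 0 .954; 0 .165 .536 0 0 0 .954; 0 .165 .536 0 0 0 .954; 0 .165 .536 0 0 0 .954; 0 .165 .536 0 0 0 .954; 0 .165 .536 0 0 0 .954; 0 .165 .536 0 0 0 .954'
cat > look.py <<'E'
from d import *
import sys
s=read_state(); t=s["tcp_pos"]
print("t",round(s["time"],2),"tcp deck",todeck(t[None])[0].round(1),"yaw_y",np.rad2deg(np.arctan2(s["orientation"][1,1],s["orientation"][0,1])).round(1),"F",s["force"].round(1),"j6",s["joint_positions"][5].round(2))
for n in sys.argv[1:]:
    im,d=camera(n)
    if n!="wrist": D=todeck(cloud(n,d).reshape(-1,3))
    else:
        p=camera_params(n);H=np.array(p["hand_eye"]);K=np.array(p["intrinsics"]);v,u=np.mgrid[0:384,0:512];
        P=np.stack([(u-K[0,2])/K[0,0]*d,-(v-K[1,2])/K[1,1]*d,-d],-1).reshape(-1,3)
        P=P@H[:3,:3].T+H[:3,3]; D=todeck(P@s["orientation"].T+t); D=D[d.ravel()>0]
    cv2.imwrite("pics/%s_%.0f.png"%(n,s["time"]*100),im[:,:,::-1]); print("pics/%s_%.0f.png"%(n,s["time"]*100))
    for c,y0 in(("L",66),("R",-66)):
        k=(abs(D[:,1]-y0)<50)
        r=D[k&(D[:,2]>98)&(D[:,2]<120)&(D[:,0]<150)&(abs(D[:,1]-y0)<38)]
        if len(r)<20: continue
        # plate between tab and rack
        c0=np.percentile(r[:,0],99); 
        p=D[k&(D[:,0]<c0-88)&(D[:,0]>c0-115)&(abs(D[:,1]-y0)<45)&(D[:,2]>55)&(D[:,2]<82)]
        tb=D[k&(abs(D[:,1]-y0)<36)&(D[:,2]>80)&(D[:,2]<103)&(D[:,0]<c0-125)&(D[:,0]>c0-165)]
        print(n,c,"rack x",np.percentile(r[:,0],[1,99]).round(1),"ztop",np.percentile(r[:,2],[50,90]).round(1),"plate z",np.median(p[:,2]).round(1) if len(p) else None,"tab x",np.percentile(tb[:,0],[2,50]).round(1) if len(tb) else None,"y",np.percentile(tb[:,1],[2,98]).round(1) if len(tb) else None)
E
python3 look.py wrist side top
```

```text
time: 2.4
tcp_pos: [0.3278, -0.2052, 0.2315]
orientation: [[-0.04, 0.999, 0.001], [0.999, 0.04, -0.0], [-0.0, 0.001, -1.0]]
force: [0.9, 0.1, 0.7]
grip_width: -0.001
time: 3.9
tcp_pos: [0.4268, 0.1165, 0.2315]
orientation: [[-0.945, 0.326, 0.001], [0.326, 0.945, 0.0], [-0.0, 0.0, -1.0]]
force: [0.3, -0.3, 0.7]
grip_width: -0.003
t 3.9 tcp deck [-135.5  -65.5  231.5] yaw_y 71.0 F [ 0.3 -0.3  0.7] j6 -1.13
pics/wrist_390.png
wrist L rack x [-85.7  53.1] ztop [107.4 111.6] plate z 71.3 tab x [-88.9 -88.1] y [37.8 95.8]
wrist R rack x [-110.    35.4] ztop [110.7 111.9] plate z 71.3 tab x [-110.8 -110. ] y [-92.3 -35.9]
pics/side_390.png
side L rack x [-88.4  58.1] ztop [108.4 112.9] plate z 72.2 tab x [-89.9 -88.2] y [35.9 93.9]
side R rack x [-610.3   34. ] ztop [110.6 114.1] plate z 72.1 tab x [-111.6 -110. ] y [-93.5 -37.5]
pics/top_390.png
top L rack x [-86.   60.1] ztop [108.5 112.9] plate z 69.9 tab x [-88.2 -85. ] y [36.7 92.9]
top R rack x [-37.3  36. ] ztop [109.  112.9] plate z 69.7 tab x None y None
```

```bash
python3 -m handwheel '0 0 0 -.8 0 0 0; 0 0 0 -.8 0 0 0; 0 0 0 -.8 0 0 0; 0 0 0 -.6 0 0 0; 0 0 0 -.17 0 0 0; 0 .09 -.033 0 0 0 0; 0 .06 -.02 0 0 0 0; 0 .04 -.013 0 0 0 0; 0 .04 -.013 0 0 0 0; 0 .04 -.013 0 0 0 0; 0 .04 -.013 0 0 0 0'; python3 look.py wrist
```

```text
time: 5.42
tcp_pos: [0.4412, 0.1104, 0.0728]
orientation: [[-0.944, 0.329, -0.002], [0.329, 0.944, 0.0], [0.002, -0.0, -1.0]]
force: [-2.4, 0.6, 1.7]
grip_width: 0.005
t 5.42 tcp deck [-120.   -66.5   72.8] yaw_y 70.8 F [-2.4  0.6  1.7] j6 -1.14
pics/wrist_542.png
wrist R rack x [-134.  -110.6] ztop [111.3 119.3] plate z None tab x None y None
```

```bash
python3 -m handwheel '0 .05 -.0175 0 0 0 0; 0 .075 -.026 0 0 0 0; 0 .075 -.026 0 0 0 0; 0 .075 -.026 0 0 0 0; 0 .075 -.026 0 0 0 0; 0 .075 -.026 0 0 0 0; 0 .075 -.026 0 0 0 0; 0 .075 -.026 0 0 0 0; 0 .075 -.026 0 0 0 0; 0 .075 -.026 0 0 0 0; 0 .05 -.0175 0 0 0 0'; python3 look.py side top wrist
```

```text
time: 6.85
tcp_pos: [0.4811, 0.0968, 0.0728]
orientation: [[-0.944, 0.329, 0.0], [0.329, 0.944, 0.0], [-0.0, 0.0, -1.0]]
force: [-2.9, 0.3, -0.8]
grip_width: 0.003
t 6.85 tcp deck [-77.8 -66.2  72.8] yaw_y 70.8 F [-2.9  0.3 -0.8] j6 -1.18
pics/side_685.png
side L rack x [-87.9  58.2] ztop [108.8 112.9] plate z 72.1 tab x [-89.9 -88.1] y [35.8 93.5]
side R rack x [-607.4   78.1] ztop [110.6 114.9] plate z 71.8 tab x [-86.3 -67.2] y [-62.1 -37.1]
pics/top_685.png
top L rack x [-86.2  60. ] ztop [108.7 113. ] plate z 69.8 tab x [-88.1 -84.7] y [38.1 93. ]
top R rack x [ 6.5 80. ] ztop [108.9 113. ] plate z 71.0 tab x None y None
pics/wrist_685.png
wrist L rack x [-88.2 -14.7] ztop [100.7 103.3] plate z 57.1 tab x None y None
wrist R rack x [-92.  -68.6] ztop [111.1 119.2] plate z 57.1 tab x None y None
```

```bash
python3 -m handwheel '0 .057 -.02 0 0 0 0; 0 .057 -.02 0 0 0 0; 0 .057 -.02 0 0 0 0; 0 .057 -.02 0 0 0 0; 0 .057 -.02 0 0 0 0; 0 .057 -.02 0 0 0 0'; python3 look.py side; python3 -m handwheel '0 .038 -.013 0 0 0 0; 0 .038 -.013 0 0 0 0; 0 .038 -.013 0 0 0 0; 0 .038 -.013 0 0 0 0; 0 .038 -.013 0 0 0 0'; python3 look.py side top
```

```text
time: 7.75
tcp_pos: [0.4981, 0.0908, 0.0728]
orientation: [[-0.944, 0.329, -0.0], [0.329, 0.944, 0.0], [0.0, 0.0, -1.0]]
force: [-1.7, 0.0, 1.4]
grip_width: -0.002
t 7.75 tcp deck [-59.8 -66.2  72.8] yaw_y 70.8 F [-1.7  0.   1.4] j6 -1.19
pics/side_775.png
side L rack x [-88.1  58.8] ztop [108.4 112.7] plate z 71.9 tab x [-90.3 -87.9] y [35.7 93.7]
side R rack x [-605.3   96.4] ztop [110.4 114.3] plate z 72.3 tab x [-68. -50.] y [-62.  -37.8]
time: 8.43
tcp_pos: [0.5075, 0.0875, 0.0728]
orientation: [[-0.944, 0.329, -0.0], [0.329, 0.944, 0.0], [0.0, 0.0, -1.0]]
force: [-2.0, 0.7, 1.4]
grip_width: -0.003
t 8.43 tcp deck [-49.8 -66.1  72.8] yaw_y 70.8 F [-2.   0.7  1.4] j6 -1.2
pics/side_843.png
side L rack x [-87.7  57.9] ztop [108.4 112.9] plate z 71.8 tab x [-90.3 -88.1] y [35.8 94.2]
side R rack x [-603.5  105.6] ztop [110.4 114.7] plate z 72.3 tab x [-57.9 -39.4] y [-61.6 -37.6]
pics/top_843.png
top L rack x [-84.5  59.9] ztop [108.3 112.6] plate z 69.7 tab x [-88.2 -85.4] y [38.2 92.7]
top R rack x [ 36.1 108.4] ztop [108.5 112.6] plate z None tab x None y None
```

```bash
python3 -m handwheel '0 .028 -.01 0 0 0 0; 0 .028 -.01 0 0 0 0; 0 .028 -.01 0 0 0 0; 0 .028 -.01 0 0 0 0; 0 .028 -.01 0 0 0 0; 0 .028 -.01 0 0 0 0'; python3 look.py side | grep -v ' L '
```

```text
time: 9.28
tcp_pos: [0.5159, 0.0845, 0.0728]
orientation: [[-0.944, 0.329, 0.0], [0.329, 0.944, 0.0], [-0.0, 0.0, -1.0]]
force: [-0.9, 0.9, -0.1]
grip_width: 0.001
t 9.28 tcp deck [-40.9 -66.2  72.8] yaw_y 70.8 F [-0.9  0.9 -0.1] j6 -1.21
pics/side_928.png
side R rack x [-604.1  114.6] ztop [110.5 115. ] plate z 72.0 tab x [-49.4 -30.8] y [-80.4 -37.7]
```

```bash
python3 -m handwheel '0 .028 -.01 0 0 0 0; 0 .028 -.01 0 0 0 0; 0 .028 -.01 0 0 0 0'; python3 look.py side | grep -v ' L '
```

```text
time: 9.7
tcp_pos: [0.5201, 0.0831, 0.0728]
orientation: [[-0.944, 0.329, -0.0], [0.329, 0.944, 0.0], [0.0, 0.0, -1.0]]
force: [-1.7, 0.4, -0.1]
grip_width: 0.001
t 9.7 tcp deck [-36.4 -66.2  72.8] yaw_y 70.8 F [-1.7  0.4 -0.1] j6 -1.21
pics/side_970.png
side R rack x [-603.4  118.9] ztop [110.4 114.8] plate z 72.3 tab x [-44.7 -26.6] y [-61.6 -37.9]
```

Origin ≈ +54. I'll go on in small bites.

```bash
python3 -m handwheel '0 .019 -.0066 0 0 0 0; 0 .019 -.0066 0 0 0 0; 0 .019 -.0066 0 0 0 0'; python3 look.py side | grep -v ' L '
```

```text
time: 10.12
tcp_pos: [0.5231, 0.082, 0.0728]
orientation: [[-0.944, 0.329, 0.0], [0.329, 0.944, -0.0], [-0.0, 0.0, -1.0]]
force: [0.2, -0.7, -0.4]
grip_width: 0.0
t 10.12 tcp deck [-33.3 -66.2  72.8] yaw_y 70.8 F [ 0.2 -0.7 -0.4] j6 -1.21
pics/side_1012.png
side R rack x [-603.7  123.2] ztop [107.8 114.1] plate z 69.1 tab x [-41.3 -23.4] y [-61.7 -38.1]
```

```bash
python3 -m handwheel '0 .019 -.0066 0 0 0 0; 0 .019 -.0066 0 0 0 0; 0 .019 -.0066 0 0 0 0'; python3 look.py side | grep -v ' L '
```

```text
time: 10.55
tcp_pos: [0.5251, 0.0812, 0.0729]
orientation: [[-0.944, 0.329, -0.001], [0.329, 0.944, 0.0], [0.001, -0.0, -1.0]]
force: [-4.0, 1.6, 2.5]
grip_width: -0.001
t 10.55 tcp deck [-31.1 -66.3  72.9] yaw_y 70.8 F [-4.   1.6  2.5] j6 -1.21
pics/side_1055.png
side R rack x [-605.4  124.1] ztop [105.6 114.5] plate z 66.0 tab x [-39.1 -25.5] y [-82.7 -37.5]
```

It dropped (plate 72 → 66 mm) and now resists. I'll back off, raise and check.

```bash
python3 -m handwheel '0 -.2 .07 0 0 0 0; 0 -.4 .14 0 0 0 0; 0 0 0 .6 0 0 0; 0 0 0 .6 0 0 0; 0 -.4 .14 .6 0 0 0; 0 -.4 .14 .6 0 0 0; 0 0 0 0 0 0 0'; python3 look.py side wrist top
```

```text
time: 11.48
tcp_pos: [0.4566, 0.106, 0.1951]
orientation: [[-0.945, 0.328, 0.007], [0.328, 0.945, 0.0], [-0.006, 0.002, -1.0]]
force: [0.5, 0.1, -1.1]
grip_width: -0.001
t 11.47 tcp deck [-103.9  -65.6  195.1] yaw_y 70.9 F [ 0.5  0.1 -1.1] j6 -1.16
pics/side_1148.png
side L rack x [-87.6  58.5] ztop [108.7 112.9] plate z 72.0 tab x [-89.9 -88. ] y [35.9 93.5]
side R rack x [-609.8  125.5] ztop [105.7 113.4] plate z 66.0 tab x [-20.9 -19.2] y [-95.5 -37.1]
pics/wrist_1148.png
wrist L rack x [-88.3  49.8] ztop [107.7 113.3] plate z 72.9 tab x [-88.8 -88.1] y [38.3 96.4]
wrist R rack x [51.7 62.5] ztop [106.4 107.6] plate z 58.8 tab x None y None
pics/top_1148.png
top L rack x [-84.8  60. ] ztop [108.9 112.9] plate z 70.0 tab x [-88.1 -85.5] y [50.1 93. ]
top R rack x [ 53.8 126.9] ztop [103.6 107.4] plate z 64.1 tab x [-19.6 -17. ] y [-78.  -37.5]
```

```bash
python3 -m handwheel '0 .175 .636 0 0 0 0; 0 .175 .636 0 0 0 0; 0 .175 .636 0 0 0 0; 0 .175 .636 0 0 0 0; 0 0 0 -.8 0 0 0; 0 0 0 -.8 0 0 0; 0 0 0 -.6 0 0 0; 0 0 0 -.23 0 0 0; 0 0 0 0 0 0 0'; python3 look.py side
```

```text
time: 12.75
tcp_pos: [0.4906, 0.2325, 0.0702]
orientation: [[-0.944, 0.329, -0.002], [0.329, 0.944, -0.001], [0.002, -0.001, -1.0]]
force: [-0.4, -0.3, 0.7]
grip_width: 0.002
t 12.75 tcp deck [-113.7   65.    70.2] yaw_y 70.8 F [-0.4 -0.3  0.7] j6 -0.92
pics/side_1275.png
side L rack x [-126.2   58.1] ztop [108.9 113. ] plate z 71.9 tab x [-90.  -86.4] y [62.6 95.3]
side R rack x [-598.5  125.2] ztop [105.1 108.1] plate z 65.7 tab x None y None
```

```bash
python3 -m handwheel '0 .09 -.01 .05 0 0 0; 0 .09 -.02 0 0 0 0; 0 .057 -.02 0 0 0 0; 0 .038 -.013 0 0 0 0; 0 .057 -.02 0 0 0 0; 0 .075 -.026 0 0 0 0; 0 .075 -.026 0 0 0 0; 0 .075 -.026 0 0 0 0; 0 .075 -.026 0 0 0 0; 0 .075 -.026 0 0 0 0'; python3 look.py side
```

```text
time: 14.05
tcp_pos: [0.5263, 0.222, 0.0737]
orientation: [[-0.944, 0.329, -0.0], [0.329, 0.944, 0.0], [0.0, -0.0, -1.0]]
force: [-1.8, 0.7, 0.9]
grip_width: 0.001
t 14.05 tcp deck [-76.5  67.   73.7] yaw_y 70.8 F [-1.8  0.7  0.9] j6 -0.96
pics/side_1405.png
side L rack x [-88.4  80.5] ztop [108.6 113.2] plate z 71.8 tab x [-84.3 -66. ] y [54.1 94.9]
side R rack x [-608.6  126.4] ztop [105.3 113.6] plate z None tab x [-21.4 -19.3] y [-94.8 -75.2]
```

```bash
python3 -m handwheel '0 .047 -.0165 0 0 0 0; 0 .047 -.0165 0 0 0 0; 0 .047 -.0165 0 0 0 0; 0 .047 -.0165 0 0 0 0; 0 .047 -.0165 0 0 0 0; 0 .047 -.0165 0 0 0 0'; python3 look.py side | grep -v ' R '
```

```text
time: 14.85
tcp_pos: [0.5403, 0.2171, 0.0738]
orientation: [[-0.944, 0.329, 0.0], [0.329, 0.944, 0.0], [0.0, 0.0, -1.0]]
force: [-2.0, -0.2, -0.2]
grip_width: 0.002
t 14.85 tcp deck [-61.7  67.   73.8] yaw_y 70.8 F [-2.  -0.2 -0.2] j6 -0.97
pics/side_1485.png
side L rack x [-73.3  95.6] ztop [108.6 112.9] plate z 71.8 tab x [-68.9 -51.3] y [73.3 94.4]
```

```bash
python3 -m handwheel '0 .038 -.013 0 0 0 0; 0 .038 -.013 0 0 0 0; 0 .038 -.013 0 0 0 0; 0 .038 -.013 0 0 0 0; 0 .038 -.013 0 0 0 0; 0 .038 -.013 0 0 0 0'; python3 look.py side | grep -v ' R '
```

```text
time: 15.65
tcp_pos: [0.5517, 0.2133, 0.0738]
orientation: [[-0.944, 0.329, 0.0], [0.329, 0.944, 0.0], [-0.0, 0.0, -1.0]]
force: [-0.5, 0.6, -0.1]
grip_width: 0.001
t 15.65 tcp deck [-49.7  67.1  73.8] yaw_y 70.8 F [-0.5  0.6 -0.1] j6 -0.98
pics/side_1565.png
side L rack x [-61.2 108.2] ztop [108.2 112.9] plate z 72.0 tab x [-56.6 -38.5] y [73.5 94.4]
```

```bash
python3 -m handwheel '0 .028 -.01 0 0 0 0; 0 .028 -.01 0 0 0 0; 0 .028 -.01 0 0 0 0; 0 .028 -.01 0 0 0 0; 0 .028 -.01 0 0 0 0; 0 .028 -.01 0 0 0 0'; python3 look.py side | grep -v ' R '
```

```text
time: 16.45
tcp_pos: [0.5601, 0.2103, 0.0738]
orientation: [[-0.944, 0.329, 0.0], [0.329, 0.944, 0.0], [-0.0, 0.0, -1.0]]
force: [-1.4, 0.6, -0.5]
grip_width: 0.002
t 16.45 tcp deck [-40.8  67.1  73.8] yaw_y 70.8 F [-1.4  0.6 -0.5] j6 -0.99
pics/side_1645.png
side L rack x [-52.5 116.3] ztop [108.7 112.8] plate z 72.1 tab x [-48.2 -30.8] y [52.4 94.6]
```

```bash
python3 -m handwheel '0 .019 -.0066 0 0 0 0; 0 .019 -.0066 0 0 0 0; 0 .019 -.0066 0 0 0 0; 0 .019 -.0066 0 0 0 0'; python3 look.py side | grep -v ' R '
```

```text
time: 17.0
tcp_pos: [0.5638, 0.209, 0.0738]
orientation: [[-0.944, 0.329, 0.0], [0.329, 0.944, 0.0], [-0.0, 0.0, -1.0]]
force: [-1.5, -0.1, -0.3]
grip_width: -0.002
t 17.0 tcp deck [-36.8  67.1  73.8] yaw_y 70.8 F [-1.5 -0.1 -0.3] j6 -1.0
pics/side_1700.png
side L rack x [-48.9 120.7] ztop [108.9 112.8] plate z 72.0 tab x [-43.7 -26.2] y [71.9 94.4]
```

```bash
python3 -m handwheel '0 .019 -.0066 0 0 0 0; 0 .019 -.0066 0 0 0 0; 0 .019 -.0066 0 0 0 0'; python3 look.py side | grep -v ' R '
```

```text
time: 17.42
tcp_pos: [0.5667, 0.208, 0.0738]
orientation: [[-0.944, 0.329, 0.0], [0.329, 0.944, 0.0], [0.0, 0.0, -1.0]]
force: [-2.3, 0.1, -1.1]
grip_width: -0.003
t 17.43 tcp deck [-33.8  67.1  73.8] yaw_y 70.8 F [-2.3  0.1 -1.1] j6 -1.0
pics/side_1742.png
side L rack x [-46.  122.8] ztop [108.3 112.6] plate z 71.7 tab x [-41.8 -24. ] y [54.2 94.2]
```

```bash
python3 -m handwheel '0 .019 -.0066 0 0 0 0; 0 .019 -.0066 0 0 0 0'; python3 look.py side | grep -v ' R '
```

```text
time: 17.73
tcp_pos: [0.5678, 0.2077, 0.074]
orientation: [[-0.944, 0.329, -0.002], [0.329, 0.944, 0.001], [0.002, 0.0, -1.0]]
force: [-4.4, 1.3, 3.6]
grip_width: 0.0
t 17.73 tcp deck [-32.7  67.2  74. ] yaw_y 70.8 F [-4.4  1.3  3.6] j6 -1.0
pics/side_1773.png
side L rack x [-44.4 124.6] ztop [104.6 107.5] plate z 65.9 tab x [-40.3 -33.6] y [52.6 92.9]
```

Dropped likewise. I'll retreat and verify that both lie flat.

```bash
python3 -m handwheel '0 -.2 .07 0 0 0 0; 0 -.4 .14 0 0 0 0; 0 -.4 .14 0 0 0 0; 0 0 0 .6 0 0 0; 0 0 0 .6 0 0 0; 0 -.6 .2 .6 0 0 0; 0 -.6 .2 .6 0 0 0; 0 -.6 .2 .6 0 0 0; 0 -.6 .2 0 0 0 0; 0 0 0 0 0 0 0; 0 0 0 0 0 0 0'; python3 look.py side top
python3 - <<'E'
from d import *
import glob
for n in("side","top"):
    im,d=camera(n);D=todeck(cloud(n,d).reshape(-1,3))
    for c,y0 in(("L",66),("R",-66)):
        # level: near plate strip corners, tab top, and far rack tops
        near=D[(D[:,0]>-8)&(D[:,0]<38)&(abs(D[:,1]-y0)<46)&(D[:,2]>55)&(D[:,2]<85)]
        A=np.c_[near[:,:2],np.ones(len(near))];s=np.linalg.lstsq(A,near[:,2],rcond=None)[0]
        rk=D[(D[:,0]>50)&(D[:,0]<130)&(abs(D[:,1]-y0)<40)&(D[:,2]>95)&(D[:,2]<120)]
        f=[np.percentile(rk[(rk[:,0]>a)&(rk[:,0]<b)][:,2],75).round(1) for a,b in((50,75),(75,100),(100,130))]
        g=[np.percentile(rk[(rk[:,1]-y0>a)&(rk[:,1]-y0<b)][:,2],75).round(1) for a,b in((-40,-13),(-13,13),(13,40))]
        print(n,c,"plate slope deg x,y",np.rad2deg(s[:2]).round(2),"racktop x",f,"y",g)
E
python3 -c "
import cv2,glob
f=sorted(glob.glob('pics/side_*.png'),key=lambda s:int(s.split('_')[-1][:-4]))[-1]
i=cv2.imread(f)[120:300,90:320];cv2.imwrite('pics/final.png',cv2.resize(i,None,fx=3,fy=3,interpolation=2))"
```

```text
time: 19.15
tcp_pos: [0.3982, 0.2649, 0.2238]
orientation: [[-0.945, 0.328, 0.001], [0.328, 0.945, -0.0], [-0.001, 0.0, -1.0]]
force: [0.3, 0.8, -0.4]
grip_width: 0.005
t 19.15 tcp deck [-211.6   65.1  223.8] yaw_y 70.8 F [ 0.3  0.8 -0.4] j6 -0.79
pics/side_1915.png
side L rack x [ 48.8 125.5] ztop [104.5 107.1] plate z 65.9 tab x [-23.2 -21.1] y [34.8 93.5]
side R rack x [ 52.1 126.1] ztop [105.3 107.6] plate z 66.2 tab x [-21.3 -19.2] y [-93.5 -37.3]
pics/top_1915.png
top L rack x [ 49.8 127. ] ztop [103.6 106.9] plate z 63.9 tab x [-21.  -18.9] y [36.2 93.5]
top R rack x [ 53.6 126.9] ztop [103.7 107.6] plate z 64.1 tab x [-19.4 -17.1] y [-93.7 -37.8]
side L plate slope deg x,y [-3.11 -0.28] racktop x [np.float64(105.9), np.float64(106.1), np.float64(105.7)] y [np.float64(106.2), np.float64(105.7), np.float64(105.7)]
side R plate slope deg x,y [-3.27 -0.25] racktop x [np.float64(106.5), np.float64(106.3), np.float64(106.2)] y [np.float64(106.1), np.float64(106.4), np.float64(106.4)]
top L plate slope deg x,y [-1.61 -0.11] racktop x [np.float64(104.4), np.float64(105.0), np.float64(105.2)] y [np.float64(105.3), np.float64(104.4), np.float64(105.0)]
top R plate slope deg x,y [-0.97 -0.15] racktop x [np.float64(105.0), np.float64(105.4), np.float64(105.4)] y [np.float64(105.2), np.float64(105.1), np.float64(105.4)]
```

View pics/final.png

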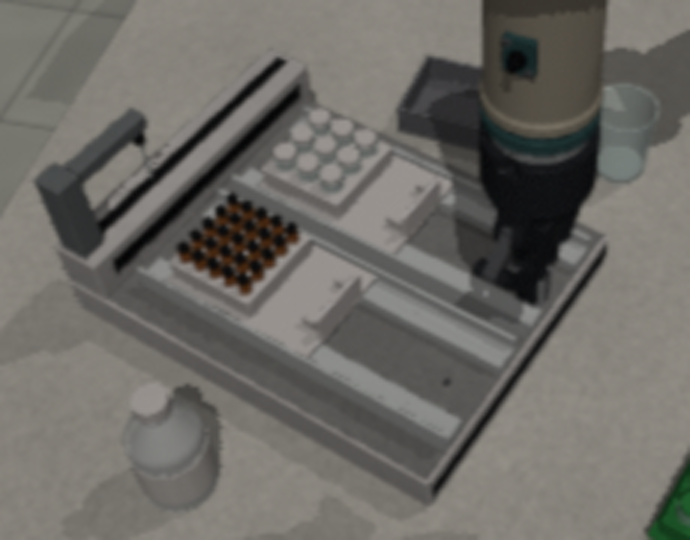

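The final picture shows both carriers seated near the rear housing, with rack tops level and bottle, beaker and tray standing as before. The hand is clear.

```bash
python3 -c "
from cell import *
print(hand_in())"
```

```text
the job is handed in; nothing more can be done
None
```

I pushed both white carriers along their rails with the shut fingertips, right one first, until each dropped into its notches. I then backed the hand off and raised it clear, and handed in at about 19.5 s of the 58 s allowed.

**Last checks that agreed:**
- **Drop:** the side camera showed both plates down about 6 mm (72 → 66 mm), with the tabs at x ≈ -20 mm, so the origins are at about 60 mm.
- **Level:** the rack tops read level to within 1 mm both along and across the rails.
- **Force:** each carrier resisted with only about 4–6 N at the stop, and the hand reads about zero now that it is clear.
- **Other things:** the last picture shows the bottle, beaker and grey tray still standing. I did not measure their positions again.

**Check that disagreed:** fitting a slope to the plates' near ends gave 1–3° of tilt. I put this down to tab and rack edge points in the sample, since the rack tops are level. The top camera also reads plate heights about 2 mm lower than the side camera, which is within calibration, and it shows the same 6 mm drop.

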